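# Switch the handpiece drive to another outlet

## Robot

A 6-joint arm with a two-finger parallel gripper is mounted at the origin on a cart in front of the work surface, level with it; the furniture and walls round the work are solid. World frame = base frame: x ahead of the robot, y to its left, z up, the work surface at z = 0. Lengths are in mm, angles in rad, forces in N, time in s.
With the tool pointing down it reaches from about 350 to 975 mm from the base axis. Payload 7.1 kg.
Tool frame: the origin (TCP) lies between the finger pads; the fingertips stand 8 mm ahead of it and the grasp point (between the pads) lies 11 mm behind it (ctrl.tips_ahead is the distance from the TCP to the fingertips, in mm); y points along the fingers, z is the direction in which the jaws open and shut, and the axes are right-handed (so a half turn about y gives the same grasp; the last joint's range is limited). The gripper opens to 88 mm and grips with 3 to 60 N. Pads are 20 mm wide; open, the fingers measure 115 mm over their backs; the gripper's body (75 mm by 178 mm) begins 61 mm behind the grasp point.
Start: joints at [1.106, 0.423, 1.63, -0, 1.089, -0.019], TCP at [269.455, 563.914, 230.675] pointing down, gripper open.
Joint ranges: [-3, 3], [-0.9, 2.11], [0.09, 2.58], [-1.31, 4.45], [0.11, 2.69], [-2.54, 2.54]. Speed limits (rad/s): [2.39, 2.39, 3.01, 3.14, 3.14, 3.14].

## Interface

Orientations are given as a rotation vector (axis times angle).
In Python, from workcell import ctrl gives the robot as it stands.
- The arm moves only by the shell command python3 -m creep 'ROWS'. ROWS is JSON, a list of rows, each an object of numbers: "tx", "ty", "tz": the shift along the world's x, y, z in mm; "rx", "ry", "rz": the turn, a rotation vector about the world's x, y, z in rad; "fingers": the closure in counts, from 0 (fully open) to 255 (shut). A call has 1 to 10 rows; each row is the pose to reach, as a shift and turn from the pose commanded when the call began; what a row does not reach only later rows make up. A row lasts 1/8 s, in which the tool goes at most 62.5 mm and 10.7 degrees, less where a joint would pass 70% of its speed; a pose out of reach is approached as far as the arm can. A call with a gripper value outside its range is refused whole. The fingers move at their own pace and stop on an object; the grip force is fixed at half the most. Time passes only in rows, so rows that repeat a pose let the fingers close. It gives the time, the measured TCP pose, the force and the opening at its end, in the units of the state.
- ctrl.get_obs(): the state, without advancing time (a new reading comes with each control period).
- ctrl.get_image(name): name is "side" or "top" or "wrist"; returns a dict with "pixels" (400x640x3 uint8, blue, green, red), "intrinsics" (3x3 intrinsics, pixels), "rvec" (rotation vector, rad) and "tvec" (3), from world to camera coordinates, as OpenCV has them. Camera axes: x right, y down, z forward; pixel columns grow to the right and rows downward; lengths in mm; the calibration is good to about 2 mm. A picture is of the moment at which its call begins. There is no depth.
- ctrl.close_job(): hands the job in, once; it reports no verdict.
The state is a dict: "t": time; "qpos": joint angles; "qvel": joint speeds; "joint_torque": joint torques, N m; "ee_pos": TCP position; "orientation": TCP orientation; "ft_force": force on the tool from outside, world axes, zero at the start; "moment": the same for the moment, N m; "width": finger opening in mm.
Only numpy, scipy, OpenCV 4.12 (cv2) and the standard library are available. Lean on these libraries where they do the work, as an engineer would, in place of code of your own. Each camera call takes 0.05 s, during which the arm holds its last target.

## Task

Change the handpiece drive over to the outlet with the triangular key: turn the speed knob down to zero, then press the triangular key all the way until it stays latched down and the round key pops up, and last turn the speed back up so that the pointer stands on the long white mark. Do not push the square or the bar-shaped key, leave the other things on the bench where they are, and let go of everything.

Things in the scene. Friction and masses are not known exactly. Their poses are not given: they have to be found in the camera images.
- drive_unit: Grey handpiece drive unit, fixed to the bench, 170 mm (x) x 200 mm (y) x 48 mm high; origin at the centre of its underside. -x is its front with four steel sockets, z up. On its flat top panel (z = 48 mm): a row of four white push keys at x = -50 mm, y = -60, -20, 20, 60 mm (which key is where varies), and the speed knob at x = 45 mm, y = 0.
- key_square_top (a point): Centre of the top face of the square push key: white cap, 23 x 23 mm square block, its flat top 17 mm over the panel (65 mm over the bench) when the key is up. The point moves down with the key.
- key_square (a joint): How far the square key is pressed straight down, m: 0 = fully up, 0.0093 = latched down (rests there by itself, cap 7.5 mm over the panel), 0.013 = bottom stop.
- key_round_top (a point): Centre of the top face of the round push key: white cap, 25 mm diameter disc, its flat top 17 mm over the panel (65 mm over the bench) when the key is up. The point moves down with the key.
- key_round (a joint): How far the round key is pressed straight down, m: 0 = fully up, 0.0093 = latched down (rests there by itself, cap 7.5 mm over the panel), 0.013 = bottom stop. This key is the one latched down at the start.
- key_triangle_top (a point): Centre of the top face of the triangular push key: white cap, triangle about 28 mm on a side, its centre on the key's axis, its flat top 17 mm over the panel (65 mm over the bench) when the key is up. The point moves down with the key.
- key_triangle (a joint): How far the triangular key is pressed straight down, m: 0 = fully up, 0.0093 = latched down (rests there by itself, cap 7.5 mm over the panel), 0.013 = bottom stop. It latches only if pushed past 0.0105, best to the bottom stop, and then rises to 0.0093 when let go; let go earlier, it springs up and no key is latched. The push needed stays under about 3 N up to the bottom stop, which is hard.
- key_bar_top (a point): Centre of the top face of the oblong bar push key: white cap, bar 27 mm (across the row) x 10 mm, its flat top 17 mm over the panel (65 mm over the bench) when the key is up. The point moves down with the key.
- key_bar (a joint): How far the oblong bar key is pressed straight down, m: 0 = fully up, 0.0093 = latched down (rests there by itself, cap 7.5 mm over the panel), 0.013 = bottom stop.
- latch_bar (a joint): Sideways shift, m, of the latch bar hidden inside the unit that all four keys share (0 at rest, springs back). A key on its way down pushes it aside, so the key that was latched pops up when the new key is 5 to 7 mm down; then the bar snaps over the new key. A latched key cannot be pulled up.
- speed_knob_grip (a point): Point on the vertical axis of the speed knob, mid-grip, 18 mm over the panel. The knob is a black disc (50 mm diameter, top 7 mm over the panel) with an upright grip bar across it, 44 mm long, 13 mm thick, from 7 to 30 mm over the panel. The white line on one end of the bar is the pointer; x of this point runs along the bar to the pointer end.
- speed_knob (a joint): Angle of the speed knob, rad, growing clockwise seen from above; stays where left (0.03 N m friction). 0 = speed zero, left stop: pointer on the medium white mark, 0.8 rad counter-clockwise of straight back. 0.8 = pointer on the long, broad white mark, straight back (drive unit's +x). 1.6 = right stop. Starts between 1.1 and 1.5.
- sander: Bystander: brown sanding block, 51 x 93 x 28 mm, lying in front of the drive unit; origin at the centre of its underside.
- disc: Bystander: sawn branch disc, 57 mm diameter, 18 mm high, lying behind the drive unit; origin at the centre of its underside.
- wedge: Bystander: sawn wooden wedge, 34 x 95 x 32 mm, lying behind the drive unit; origin at the centre of its underside.

How it is judged (in metres and radians):
On the way, in this order (a step that is already met when the one before it is completed fails the run):
1. the speed knob is turned down to zero while the round key is still the latched one (value of joint speed_knob below 0.1 rad and value of joint key_round above 0.008 m and value of joint key_triangle below 0.002 m), for 0.2 s.
2. with the speed still at zero, the triangular key is latched down and the other keys are up (value of joint key_triangle between 0.008 and 0.011 m and value of joint each of key_round, key_square, key_bar below 0.002 m and value of joint speed_knob below 0.15 rad), for 0.3 s.
3. the speed knob is turned up to the long mark (value of joint speed_knob between 0.65 and 0.95 rad), for 0.2 s.
At the end, for the whole second after the job is handed in: The triangular key is latched (pressed 8 to 11 mm, by itself), the round, square and bar-shaped keys are up (less than 2 mm pressed), and the speed knob rests with its pointer on the long mark (within 0.15 rad, at 0.65 to 0.95) (all of step 3 and value of joint key_triangle between 0.008 and 0.011 m and value of joint each of key_round, key_square, key_bar below 0.002 m and velocity of joint speed_knob between -0.05 and 0.05 rad/s); the robot touches nothing.
It fails at once if the square or the bar-shaped key is pushed down (more than 5 mm) (value of joint any of key_square, key_bar above 0.005 m).
It fails at once if a bystander (sanding block, wooden disc, wedge) is moved more than 30 mm (distance of any of sander, disc, wedge from where it was at the start of the episode above 0.03 m).
It also fails if it takes over 51 s, if anything falls off the work surface, if the arm or the gripper's body presses on something with over 40 N, if the wrist force passes 120 N, or if a joint passes its speed limit or range.

## Working session

There is one attempt and no reset: what is moved stays moved. The work goes in short steps, Python scripts to look and compute and a shell command to move; the robot and the scene stay as the last step left them, time stands still between calls to the robot, and variables do not carry over. Pictures are saved under pics/ and viewed, and the job is handed in when it is done.

```bash
mkdir -p pics; ls
cat > h.py <<'E'
import numpy as np, cv2
from workcell import ctrl
def grab(n,tag):
    d=ctrl.get_image(n); cv2.imwrite(f"pics/{tag}.png",d["pixels"]); np.save(f"pics/{tag}.npy",d,allow_pickle=True); return d
def load(tag): return np.load(f"pics/{tag}.npy",allow_pickle=True).item()
def ray(d,uv,z):
    R=cv2.Rodrigues(np.array(d["rvec"],float))[0]; t=np.array(d["tvec"],float).ravel()
    K=np.array(d["intrinsics"]); c=-R.T@t
    v=R.T@np.linalg.inv(K)@np.array([uv[0],uv[1],1.0]); return c+v*(z-c[2])/v[2]
def proj(d,P):
    return cv2.projectPoints(np.array(P,float).reshape(-1,1,3),np.array(d["rvec"],float),np.array(d["tvec"],float),np.array(d["intrinsics"]),None)[0].reshape(-1,2)
E
python3 - <<'E'
from h import *
o=ctrl.get_obs(); print({k:np.round(v,3) for k,v in o.items()}, ctrl.tips_ahead)
for n in("side","top","wrist"): grab(n,n+"0")
E
```

```text
pics
{'t': np.float64(0.0), 'qpos': array([ 1.106,  0.424,  1.631, -0.   ,  1.089, -0.019]), 'qvel': array([-0.002, -0.002,  0.   , -0.001,  0.001, -0.002]), 'joint_torque': array([-1.0000e-03, -5.4463e+01, -2.7366e+01,  6.4000e-02,  2.3000e-02,
       -0.0000e+00]), 'ee_pos': array([269.204, 563.464, 229.91 ]), 'orientation': array([-1.544,  0.35 , -0.349]), 'ft_force': array([0.551, 0.042, 0.165]), 'moment': array([ 0.011,  0.025, -0.043]), 'width': np.float64(87.638)} 8.0
```

View pics/top0.png

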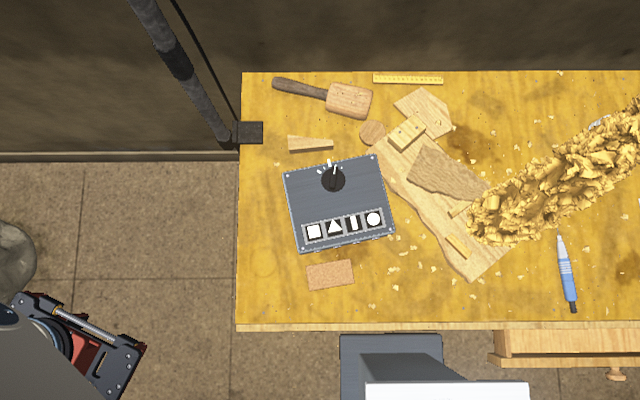

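View pics/side0.png

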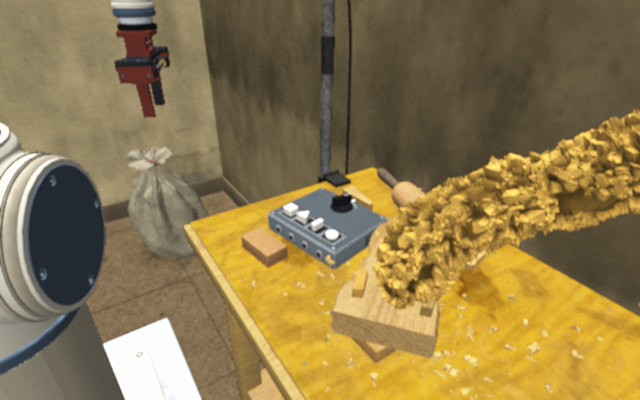

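View pics/wrist0.png

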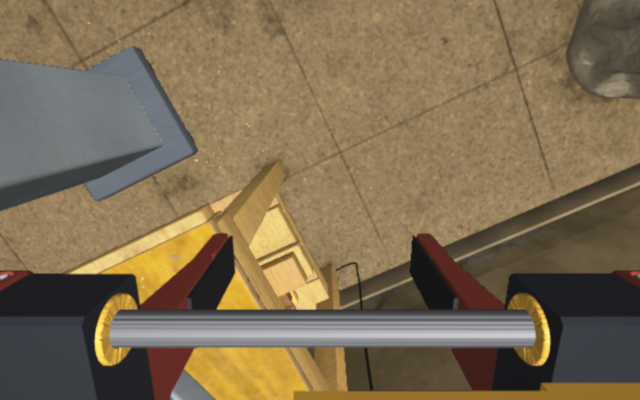

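Run:
```python
from h import *
d=load("top0"); im=d["pixels"]
c=im[140:265,270:410]; cv2.imwrite("pics/topz.png",cv2.resize(c,None,fx=5.6,fy=4.6*1.0,interpolation=cv2.INTER_CUBIC) if 0 else cv2.resize(c,None,fx=4.5,fy=4.5,interpolation=cv2.INTER_CUBIC))
hsv=cv2.cvtColor(im,cv2.COLOR_BGR2HSV)
m=((hsv[...,2]>185)&(hsv[...,1]<45)).astype(np.uint8)
n,l,s,ce=cv2.connectedComponentsWithStats(m[140:265,270:410])
for i in range(1,n):
    if s[i,4]>3:
        uv=ce[i]+[270,140]; print(uv.round(1),s[i],ray(d,uv,65).round(1))
R=cv2.Rodrigues(np.array(d["rvec"],float))[0]; print("cam",(-R.T@np.array(d["tvec"]).ravel()).round(0))
from scipy.spatial.transform import Rotation as Ro
print(Ro.from_rotvec(ctrl.get_obs()["orientation"]).as_matrix().round(3))
m=((hsv[...,2]<60)).astype(np.uint8)
n,l,s,ce=cv2.connectedComponentsWithStats(m[140:265,270:410])
for i in range(1,n):
    if s[i,4]>20:
        uv=ce[i]+[270,140]; print(uv.round(1),s[i],ray(d,uv,60).round(1))
```

```text
[371.8 157.2] [101  16   3   3   6] [589.8 142.2  65. ]
[328.7 162.7] [57 19  5  8 27] [578.8 228.5  65. ]
[334.4 168.5] [63 24  4 10 17] [566.8 217.5  65. ]
[323.6 167.8] [53 27  2  3  5] [568.5 238.8  65. ]
[318.7 171.4] [47 30  5  4 14] [561.1 248.6  65. ]
[289.7 211.1] [ 12  33  17  76 110] [481.6 305.7  65. ]
[287.  175.3] [16 34  3  3  7] [553.6 311.5  65. ]
[345.1 225.9] [ 31  68  85  37 449] [451.8 198.1  65. ]
[369.1 210.4] [96 70  8  2  9] [481.8 150.7  65. ]
[373.1 218.6] [ 97  73  13  13 131] [465.6 143.5  65. ]
[333.7 226.3] [ 58  78  14  15 113] [451.2 220.4  65. ]
[314.5 222.5] [41 82  8  2  8] [458.8 257.5  65. ]
[307.5 224. ] [36 84  4  1  4] [456.  271.1  65. ]
[313.5 231.1] [ 37  85  14  14 150] [442.  259.5  65. ]
[390.3 229.4] [119  88   4   4   9] [444.2 110.7  65. ]
[302.3 248. ] [ 31 107   3   3   7] [409.6 281.2  65. ]
cam [338. 250. 909.]
[[ 0.902 -0.     0.431]
 [-0.431 -0.001  0.902]
 [ 0.    -1.    -0.001]]
[334.1 182. ] [57 27 12 25 73] [540.5 218.2  60. ]
[358.  220.2] [86 75  5 12 26] [463.5 172.4  60. ]
[348.6 222.4] [75 77  7 14 23] [459.3 190.9  60. ]
[327.8 225.2] [56 81  5 11 22] [454.1 231.7  60. ]
[335.  233.3] [58 91 14  5 28] [438.1 217.9  60. ]
```

View pics/topz.png

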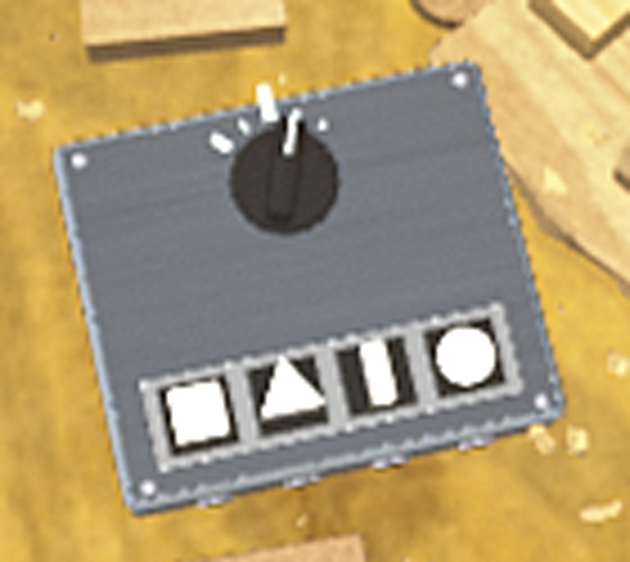

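Run:
```python
from h import *
d=load("top0"); 
S=np.array([ray(d,u,48) for u in [(371.8,157.2),(287,175.3),(390.3,229.4),(302.3,248)]])
print(S.round(1)); print([np.linalg.norm(S[i]-S[j]).round(1) for i,j in((0,1),(2,3),(0,2),(1,3))])
c=S.mean(0); ex=(S[0]+S[1]-S[2]-S[3]); ey=(S[1]+S[3]-S[0]-S[2])
y1=np.arctan2(ex[1],ex[0]); y2=np.arctan2(-ey[0],ey[1]); print(c,y1,y2)
yaw=(y1+y2)/2; R=np.array([[np.cos(yaw),-np.sin(yaw)],[np.sin(yaw),np.cos(yaw)]])
P=lambda x,y:c[:2]+R@[x,y]
print("knob",P(45,0),"tri",P(-50,20),"sq",P(-50,60),"round",P(-50,-60))
# pointer: line pixels; zoomed line (290,150)-(297,112)
a=ray(d,(270+289/4.5,140+150/4.5),78); b=ray(d,(270+296/4.5,140+114/4.5),78); k=P(45,0)
print(a,b,"line ang",np.arctan2(*(b-a)[1::-1]),"from centre",np.arctan2(*(b[:2]-k)[::-1]),np.arctan2(*(a[:2]-k)[::-1]))
```

```text
[[594.8 140.1  48. ]
 [557.9 312.7  48. ]
 [446.4 108.   48. ]
 [411.  281.8  48. ]]
[np.float64(176.6), np.float64(177.4), np.float64(151.8), np.float64(150.1)]
[502.54213168 210.64731199  48.        ] 0.21030982972196527 0.20537290962396498
knob [546.57366974 219.93298138] tri [449.49123633 219.89947403] sq [441.23730798 259.03861898] round [465.99909302 141.62118415]
[553.612804   218.35283317  78.        ] [569.76393943 215.07807023  78.        ] line ang -0.20004553692231244 from centre -0.20637073179537896 -0.22081989746807185
```

```bash
python3 -m creep '[{"tx":35,"ty":-43,"rz":0.03},{"tx":69,"ty":-86,"rz":0.06},{"tx":104,"ty":-129,"rz":0.09},{"tx":139,"ty":-172,"rz":0.12},{"tx":173,"ty":-215,"rz":0.15},{"tx":208,"ty":-258,"rz":0.19},{"tx":242,"ty":-301,"rz":0.22},{"tx":277,"ty":-344,"rz":0.246},{"tx":277,"ty":-344,"rz":0.246},{"tx":277,"ty":-344,"rz":0.246}]'
python3 - <<'E'
from h import *
o=ctrl.get_obs(); print({k:np.round(v,3) for k,v in o.items()})
for n in("top","wrist"): grab(n,n+"1")
E
```

```text
{'t': np.float64(0.15), 'qpos': array([ 1.106,  0.424,  1.63 , -0.   ,  1.089, -0.019]), 'qvel': array([ 0.   , -0.002, -0.002, -0.   ,  0.   , -0.   ]), 'joint_torque': array([ 0.0000e+00, -5.4498e+01, -2.7392e+01,  6.4000e-02,  2.0000e-02,
       -0.0000e+00]), 'ee_pos': array([269.293, 563.569, 230.085]), 'orientation': array([-1.544,  0.35 , -0.349]), 'ft_force': array([ 0.236, -0.051,  0.285]), 'moment': array([0.042, 0.009, 0.001]), 'width': np.float64(88.264)}schema error: expected keys tx, ty, tz, rx, ry, rz, fingers
```

View pics/wrist1.png

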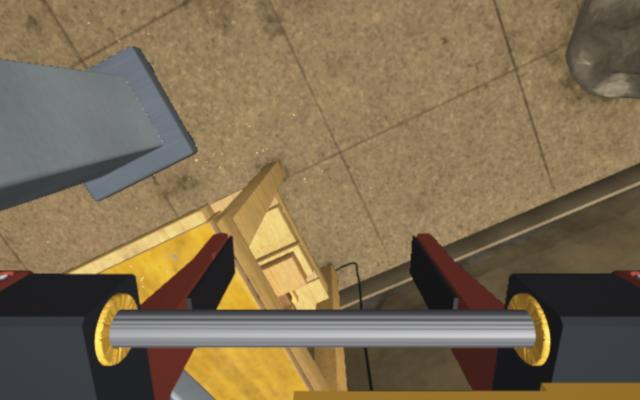

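The call was refused because every row needs all seven keys, so the arm has not moved and the picture is unchanged. I'll resend it with full rows.

```bash
python3 -m creep '[{"tx":35,"ty":-43,"tz":0,"rx":0,"ry":0,"rz":0.03,"fingers":0},{"tx":69,"ty":-86,"tz":0,"rx":0,"ry":0,"rz":0.06,"fingers":0},{"tx":104,"ty":-129,"tz":0,"rx":0,"ry":0,"rz":0.09,"fingers":0},{"tx":139,"ty":-172,"tz":0,"rx":0,"ry":0,"rz":0.12,"fingers":0},{"tx":173,"ty":-215,"tz":0,"rx":0,"ry":0,"rz":0.15,"fingers":0},{"tx":208,"ty":-258,"tz":0,"rx":0,"ry":0,"rz":0.19,"fingers":0},{"tx":242,"ty":-301,"tz":0,"rx":0,"ry":0,"rz":0.22,"fingers":0},{"tx":277,"ty":-344,"tz":0,"rx":0,"ry":0,"rz":0.246,"fingers":0},{"tx":277,"ty":-344,"tz":0,"rx":0,"ry":0,"rz":0.246,"fingers":0},{"tx":277,"ty":-344,"tz":0,"rx":0,"ry":0,"rz":0.246,"fingers":0}]'
python3 - <<'E'
from h import *
o=ctrl.get_obs(); print({k:np.round(v,3) for k,v in o.items()})
for n in("top","wrist"): grab(n,n+"1")
E
```

```text
t: 1.5
ee_pos: [546.0, 220.0, 230.4]
orientation: [-1.565, 0.158, -0.157]
ft_force: [0.5, -0.5, -0.7]
width: 87.6
{'t': np.float64(1.5), 'qpos': array([ 0.363,  0.371,  1.712,  0.   ,  1.059, -1.008]), 'qvel': array([ 0.028, -0.005,  0.007, -0.   , -0.001, -0.003]), 'joint_torque': array([-1.3270e+00, -5.0453e+01, -2.7055e+01, -4.3000e-02,  4.4000e-02,
       -2.4000e-02]), 'ee_pos': array([546.017, 219.987, 230.421]), 'orientation': array([-1.565,  0.158, -0.157]), 'ft_force': array([ 0.538, -0.536, -0.677]), 'moment': array([ 0.022, -0.035,  0.027]), 'width': np.float64(87.573)}
```

View pics/wrist1.png

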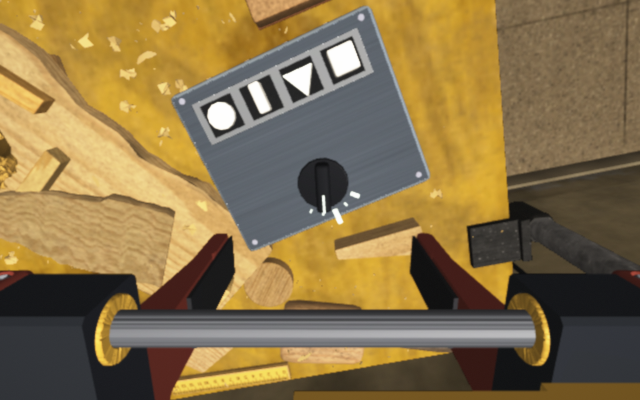

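The wrist view shows the whole unit: round key (222,115), bar (260,97), triangle (300,78), square (344,57), knob (323,185). The grip bar is upright in the picture, so the jaws are square to it. I'll check the pose with this view.

Run:
```python
from h import *
d=load("wrist1"); im=d["pixels"]; hsv=cv2.cvtColor(im,cv2.COLOR_BGR2HSV)
m=((hsv[...,2]>180)&(hsv[...,1]<45)).astype(np.uint8)
x0,y0,x1,y1=165,0,440,260
n,l,s,ce=cv2.connectedComponentsWithStats(m[y0:y1,x0:x1])
for i in range(1,n):
    if s[i,4]>8:
        uv=ce[i]+[x0,y0]; print(uv.round(1),s[i],ray(d,uv,65).round(1),ray(d,uv,48).round(1))
mm=(hsv[...,2]<38).astype(np.uint8)
n,l,s,ce=cv2.connectedComponentsWithStats(mm[140:230,280:370])
for i in range(1,n):
    if s[i,4]>30:
        uv=ce[i]+[280,140]; print("dark",uv.round(1),s[i],ray(d,uv,55).round(1),ray(d,uv,78).round(1))
cv2.imwrite("pics/w1z.png",cv2.resize(im[140:240,270:390],None,fx=6,fy=6,interpolation=cv2.INTER_CUBIC))
```

```text
[360.6  16.7] [193  14   6   7  31] [413.2 279.5  65. ] [410.  281.9  48. ]
[343.3  58.1] [162  41  33  36 773] [441.4 259.8  65. ] [439.7 261.1  48. ]
[300.4  78. ] [118  63  29  33 504] [449.8 221.1  65. ] [448.5 220.3  48. ]
[258.9  96.8] [ 83  81  23  33 402] [457.8 182.6  65. ] [456.9 179.8  48. ]
[181.5 100.9] [14 98  6  6 27] [447.7 116.1  65. ] [446.4 109.7  48. ]
[220.8 115.4] [ 42 102  28  28 608] [466.3 146.1  65. ] [465.9 141.4  48. ]
[418.2 174.2] [251 172   5   5  19] [552.6 308.9  65. ] [556.9 312.8  48. ]
[354.5 194.3] [185 191  10   7  51] [559.8 248.4  65. ] [564.5 249.1  48. ]
[323.4 205.3] [157 195   4  21  59] [564.5 218.   65. ] [569.4 217.1  48. ]
[345.3 203.7] [179 202   4   4  12] [567.  238.4  65. ] [572.  238.6  48. ]
[310.8 210.4] [144 209   4   4  12] [567.1 205.3  65. ] [572.1 203.8  48. ]
[337.2 215.5] [167 208  11  16  92] [576.9 228.8  65. ] [582.5 228.4  48. ]
[254.2 241.6] [ 87 240   5   4  16] [587.1 145.4  65. ] [593.1 140.6  48. ]
dark [320.3 183.2] [ 26  19  28  53 497] [545.4 218.9  55. ] [540.3 220.   78. ]
dark [303.7 169.4] [19 22 13 19 31] [529.2 206.3  55. ] [525.3 208.3  78. ]
```

View pics/w1z.png

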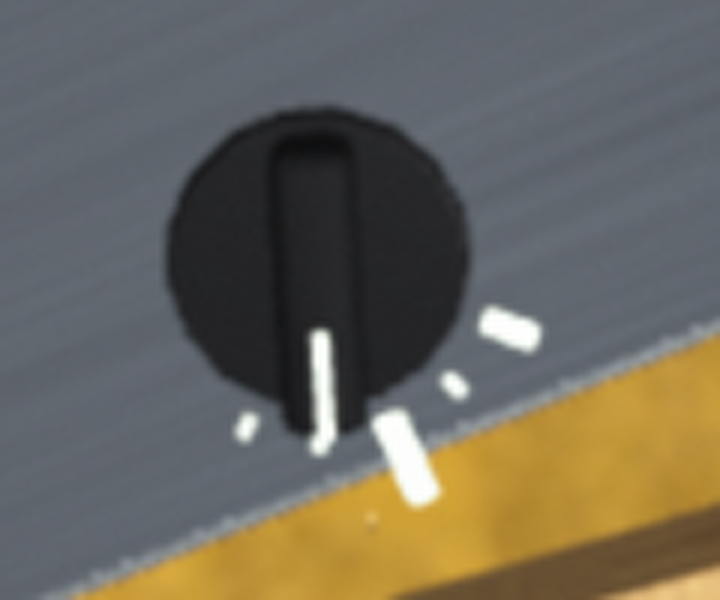

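Both views agree to about 1 mm, with the knob at (546,220) and the triangle at (449,221). Next I descend on the knob and close.

```bash
python3 -m creep '[{"tx":0,"ty":0,"tz":-55,"rx":0,"ry":0,"rz":0,"fingers":0},{"tx":0,"ty":0,"tz":-105,"rx":0,"ry":0,"rz":0,"fingers":0},{"tx":0,"ty":0,"tz":-140,"rx":0,"ry":0,"rz":0,"fingers":0},{"tx":0,"ty":0,"tz":-162,"rx":0,"ry":0,"rz":0,"fingers":0},{"tx":0,"ty":0,"tz":-162,"rx":0,"ry":0,"rz":0,"fingers":160},{"tx":0,"ty":0,"tz":-162,"rx":0,"ry":0,"rz":0,"fingers":255},{"tx":0,"ty":0,"tz":-162,"rx":0,"ry":0,"rz":0,"fingers":255},{"tx":0,"ty":0,"tz":-162,"rx":0,"ry":0,"rz":0,"fingers":255},{"tx":0,"ty":0,"tz":-162,"rx":0,"ry":0,"rz":0,"fingers":255}]'
python3 - <<'E'
from h import *
o=ctrl.get_obs(); print({k:np.round(v,3) for k,v in o.items()})
for n in("wrist","top"): grab(n,n+"2")
E
```

```text
t: 2.72
ee_pos: [546.7, 220.0, 69.2]
orientation: [-1.565, 0.156, -0.158]
ft_force: [-0.6, 0.2, 0.1]
width: 41.1
{'t': np.float64(2.725), 'qpos': array([ 0.362,  0.595,  1.798, -0.   ,  0.748, -1.009]), 'qvel': array([-0.   ,  0.007,  0.001,  0.   , -0.001, -0.   ]), 'joint_torque': array([ 6.4000e-02, -5.5996e+01, -1.9021e+01,  2.0000e-02,  6.7000e-02,
        1.0000e-03]), 'ee_pos': array([546.735, 219.962,  69.231]), 'orientation': array([-1.565,  0.156, -0.158]), 'ft_force': array([-0.606,  0.241,  0.097]), 'moment': array([ 0.017,  0.005, -0.022]), 'width': np.float64(41.066)}
```

View pics/wrist2.png

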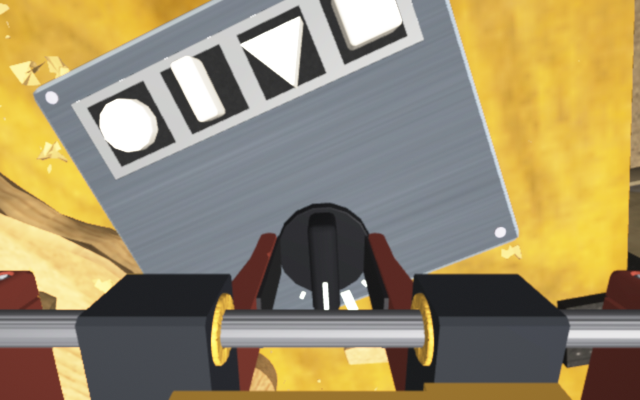

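The jaws are centred on the bar, at (322,260), and are still closing at 41 mm. I'll let them finish.

```bash
python3 -m creep '[{"tx":0,"ty":0,"tz":-1,"rx":0,"ry":0,"rz":0,"fingers":255},{"tx":0,"ty":0,"tz":-1,"rx":0,"ry":0,"rz":0,"fingers":255},{"tx":0,"ty":0,"tz":-1,"rx":0,"ry":0,"rz":0,"fingers":255},{"tx":0,"ty":0,"tz":-1,"rx":0,"ry":0,"rz":0,"fingers":255},{"tx":0,"ty":0,"tz":-1,"rx":0,"ry":0,"rz":0,"fingers":255},{"tx":0,"ty":0,"tz":-1,"rx":0,"ry":0,"rz":0,"fingers":255}]'
python3 - <<'E'
from h import *
o=ctrl.get_obs(); print({k:np.round(v,3) for k,v in o.items()})
E
```

```text
t: 3.58
ee_pos: [546.9, 220.7, 67.6]
orientation: [-1.564, 0.156, -0.158]
ft_force: [2.0, 6.2, -2.6]
width: 13.1
{'t': np.float64(3.575), 'qpos': array([ 3.630e-01,  5.980e-01,  1.797e+00,  1.000e-03,  7.450e-01,
       -1.009e+00]), 'qvel': array([-0.   , -0.   , -0.001,  0.001,  0.   ,  0.   ]), 'joint_torque': array([-2.4970e+00, -5.7157e+01, -1.7606e+01, -8.0300e-01,  9.4800e-01,
        8.0000e-03]), 'ee_pos': array([546.931, 220.741,  67.596]), 'orientation': array([-1.564,  0.156, -0.158]), 'ft_force': array([ 1.971,  6.238, -2.604]), 'moment': array([ 0.852, -0.228,  0.037]), 'width': np.float64(13.131)}
```

```bash
python3 -m creep '[{"tx":0,"ty":0.7,"tz":0,"rx":0,"ry":0,"rz":0.15,"fingers":255},{"tx":0,"ty":0.7,"tz":0,"rx":0,"ry":0,"rz":0.3,"fingers":255},{"tx":0,"ty":0.7,"tz":0,"rx":0,"ry":0,"rz":0.45,"fingers":255},{"tx":0,"ty":0.7,"tz":0,"rx":0,"ry":0,"rz":0.6,"fingers":255},{"tx":0,"ty":0.7,"tz":0,"rx":0,"ry":0,"rz":0.75,"fingers":255},{"tx":0,"ty":0.7,"tz":0,"rx":0,"ry":0,"rz":0.9,"fingers":255},{"tx":0,"ty":0.7,"tz":0,"rx":0,"ry":0,"rz":1.02,"fingers":255},{"tx":0,"ty":0.7,"tz":0,"rx":0,"ry":0,"rz":1.12,"fingers":255},{"tx":0,"ty":0.7,"tz":0,"rx":0,"ry":0,"rz":1.18,"fingers":255},{"tx":0,"ty":0.7,"tz":0,"rx":0,"ry":0,"rz":1.18,"fingers":255}]'
python3 - <<'E'
from h import *
from scipy.spatial.transform import Rotation as Ro
o=ctrl.get_obs(); print({k:np.round(o[k],3) for k in("qpos","ft_force","moment","width","ee_pos")})
z=Ro.from_rotvec(o["orientation"]).as_matrix()[:,2]; j=np.arctan2(z[1],z[0]); print("jaw",j,"knob",1.008-(j-np.pi/2))
for n in("wrist","top"): grab(n,n+"3")
E
```

```text
t: 4.82
ee_pos: [547.4, 219.7, 67.6]
orientation: [-1.434, -0.766, 0.764]
ft_force: [4.3, -4.2, -2.6]
width: 12.9
{'qpos': array([ 3.620e-01,  5.980e-01,  1.797e+00, -2.000e-03,  7.450e-01,
       -2.188e+00]), 'ft_force': array([ 4.342, -4.239, -2.579]), 'moment': array([-0.69 , -0.782,  0.034]), 'width': np.float64(12.86), 'ee_pos': array([547.417, 219.75 ,  67.58 ])}
jaw 2.552043369179078 knob 0.02675295761581875
```

View pics/wrist3.png

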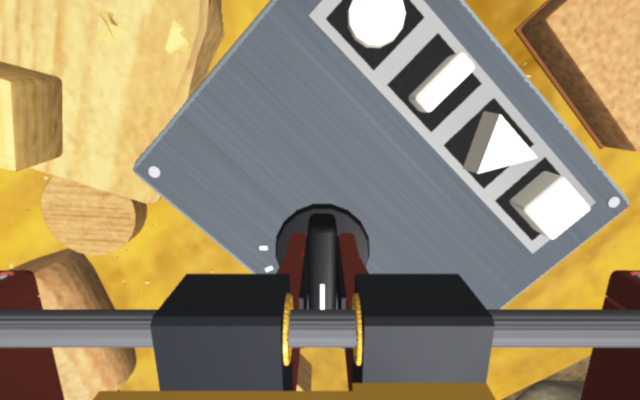

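The bar now stands at about 0.03 by the jaw angle, with only friction torque felt. I'll nudge it slightly towards the stop, then open and lift.

```bash
python3 -m creep '[{"tx":-0.5,"ty":0.5,"tz":0,"rx":0,"ry":0,"rz":0.025,"fingers":255},{"tx":-0.5,"ty":0.5,"tz":0,"rx":0,"ry":0,"rz":0.04,"fingers":255},{"tx":-0.5,"ty":0.5,"tz":0,"rx":0,"ry":0,"rz":0.04,"fingers":255}]'
python3 - <<'E'
from h import *
from scipy.spatial.transform import Rotation as Ro
o=ctrl.get_obs(); print({k:np.round(o[k],3) for k in("qpos","ft_force","moment","width","ee_pos")})
z=Ro.from_rotvec(o["orientation"]).as_matrix()[:,2]; j=np.arctan2(z[1],z[0]); print("jaw",j,"knob",1.008-(j-np.pi/2))
E
python3 -m creep '[{"tx":0,"ty":0,"tz":0,"rx":0,"ry":0,"rz":0,"fingers":120},{"tx":0,"ty":0,"tz":0,"rx":0,"ry":0,"rz":0,"fingers":120},{"tx":0,"ty":0,"tz":0,"rx":0,"ry":0,"rz":0,"fingers":120},{"tx":0,"ty":0,"tz":0,"rx":0,"ry":0,"rz":0,"fingers":120},{"tx":0,"ty":0,"tz":0,"rx":0,"ry":0,"rz":0,"fingers":120},{"tx":0,"ty":0,"tz":30,"rx":0,"ry":0,"rz":0,"fingers":120},{"tx":0,"ty":0,"tz":80,"rx":0,"ry":0,"rz":0,"fingers":120},{"tx":0,"ty":0,"tz":120,"rx":0,"ry":0,"rz":0,"fingers":120},{"tx":0,"ty":0,"tz":120,"rx":0,"ry":0,"rz":0,"fingers":120}]'
python3 - <<'E'
from h import *
for n in("wrist","top"): grab(n,n+"4")
E
```

```text
t: 5.3
ee_pos: [547.4, 219.8, 67.6]
orientation: [-1.423, -0.796, 0.794]
ft_force: [5.8, -7.1, -3.3]
width: 12.8
{'qpos': array([ 0.363,  0.598,  1.797, -0.003,  0.745, -2.226]), 'ft_force': array([ 5.848, -7.145, -3.289]), 'moment': array([-1.228, -1.105, -0.279]), 'width': np.float64(12.772), 'ee_pos': array([547.408, 219.793,  67.614])}
jaw 2.5909242280739084 knob -0.012127901279011866
t: 6.42
ee_pos: [547.9, 221.9, 191.1]
orientation: [-1.422, -0.8, 0.79]
ft_force: [0.3, 1.3, -0.7]
width: 46.6
```

View pics/wrist4.png

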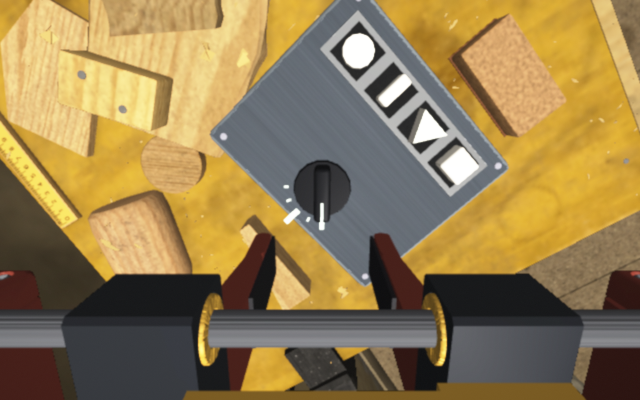

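The moment flipped to -0.28 N m at the last nudge, so the stop was reached. The picture shows the pointer at (321,215), aimed at the medium mark at (321,228), and the round key still low. I'll check the triangle's position in this view.

Run:
```python
from h import *
print(ctrl.get_obs()["ee_pos"])
d=load("wrist4"); im=d["pixels"]; hsv=cv2.cvtColor(im,cv2.COLOR_BGR2HSV)
m=((hsv[...,2]>215)&(hsv[...,1]<40)).astype(np.uint8)
x0,y0,x1,y1=205,0,515,290
n,l,s,ce=cv2.connectedComponentsWithStats(m[y0:y1,x0:x1])
for i in range(1,n):
    if s[i,4]>10:
        uv=ce[i]+[x0,y0]; print(uv.round(1),s[i],ray(d,uv,65).round(1),ray(d,uv,55.5).round(1),ray(d,uv,48).round(1))
tri=np.load if 0 else None
print(proj(d,[[449.2,220.8,65],[546.3,220.3,78]]).round(1))
```

```text
[545.68681142 221.03949403 187.5539924 ]
[358.1  50.5] [138  34  32  34 855] [467.8 143.1  65. ] [466.4 142.6  55.5] [465.3 142.1  48. ]
[394.7  89.8] [174  74  33  33 457] [458.  181.3  65. ] [456.4 182.1  55.5] [455.  182.7  48. ]
[428.1 129. ] [208 110  35  33 573] [449.8 220.3  65. ] [447.8 222.4  55.5] [446.3 224.   48. ]
[223.1 136.1] [ 16 134   5   5  22] [588.4 141.7  65. ] [591.1 141.1  55.5] [593.3 140.6  48. ]
[459.4 166. ] [236 148  38  37 794] [441.8 259.3  65. ] [439.5 262.7  55.5] [437.8 265.4  48. ]
[497.9 165.6] [291 164   5   5  19] [415.5 275.   65. ] [412.4 278.9  55.5] [409.9 282.   48. ]
[286.  186.2] [ 79 185   5   3  13] [568.5 201.   65. ] [570.5 202.4  55.5] [572.2 203.5  48. ]
[288. 200.] [ 81 199   5   3  13] [573.4 211.6  65. ] [575.7 213.4  55.5] [577.5 214.8  48. ]
[321.3 218.8] [114 203   6  27  82] [558.7 239.6  65. ] [560.5 242.4  55.5] [561.8 244.5  48. ]
[291.3 215.9] [ 79 209  16  15 112] [578.6 224.5  65. ] [581.  226.7  55.5] [582.9 228.5  48. ]
[307.8 218.8] [101 217   4   5  12] [568.3 233.8  65. ] [570.4 236.3  55.5] [572.  238.3  48. ]
[364.5 276.2] [158 275   4   4  13] [554.2 304.2  65. ] [555.8 309.1  55.5] [557.1 313.   48. ]
[[429.1 129.1]
 [321.7 196.2]]
```

The triangle is at (449.5,220.5), consistent with the other views. I'll close the fingers, move over it and go down to tips 7 mm above the key.

```bash
python3 -m creep '[{"tx":-40,"ty":0,"tz":0,"rx":0,"ry":0,"rz":0,"fingers":255},{"tx":-80,"ty":-0.5,"tz":0,"rx":0,"ry":0,"rz":0,"fingers":255},{"tx":-96.5,"ty":-0.5,"tz":0,"rx":0,"ry":0,"rz":0,"fingers":255},{"tx":-96.5,"ty":-0.5,"tz":-30,"rx":0,"ry":0,"rz":0,"fingers":255},{"tx":-96.5,"ty":-0.5,"tz":-60,"rx":0,"ry":0,"rz":0,"fingers":255},{"tx":-96.5,"ty":-0.5,"tz":-80,"rx":0,"ry":0,"rz":0,"fingers":255},{"tx":-96.5,"ty":-0.5,"tz":-95,"rx":0,"ry":0,"rz":0,"fingers":255},{"tx":-96.5,"ty":-0.5,"tz":-107,"rx":0,"ry":0,"rz":0,"fingers":255},{"tx":-96.5,"ty":-0.5,"tz":-107,"rx":0,"ry":0,"rz":0,"fingers":255},{"tx":-96.5,"ty":-0.5,"tz":-107,"rx":0,"ry":0,"rz":0,"fingers":255}]'
python3 - <<'E'
from h import *
for n in("wrist","top"): grab(n,n+"5")
print(ctrl.get_obs()["ee_pos"],ctrl.get_obs()["ft_force"])
E
```

```text
t: 7.78
ee_pos: [449.9, 220.8, 81.1]
orientation: [-1.421, -0.795, 0.794]
ft_force: [-0.1, -0.1, -0.0]
width: 0.5
[449.93670576 220.82727067  81.32046819] [-0.21925729 -0.21103704 -0.82639472]
```

View pics/wrist5.png

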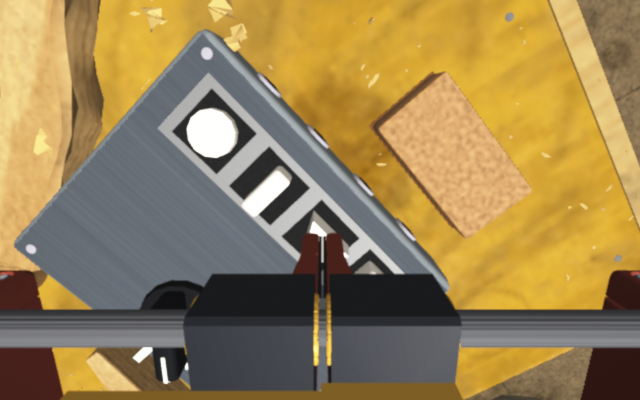

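The closed tips stand over the triangular key at (325,235), clear of the bar and square keys. Now I press.

```bash
python3 -m creep '[{"tx":0,"ty":0,"tz":-8,"rx":0,"ry":0,"rz":0,"fingers":255},{"tx":0,"ty":0,"tz":-13,"rx":0,"ry":0,"rz":0,"fingers":255},{"tx":0,"ty":0,"tz":-17,"rx":0,"ry":0,"rz":0,"fingers":255},{"tx":0,"ty":0,"tz":-19.5,"rx":0,"ry":0,"rz":0,"fingers":255},{"tx":0,"ty":0,"tz":-21,"rx":0,"ry":0,"rz":0,"fingers":255},{"tx":0,"ty":0,"tz":-21,"rx":0,"ry":0,"rz":0,"fingers":255}]'
```

```text
t: 8.62
ee_pos: [449.6, 220.7, 60.1]
orientation: [-1.421, -0.795, 0.795]
ft_force: [-0.3, 0.2, 7.7]
width: -0.1
```

At TCP 60.1 the tips are at 52.1, which is the 13 mm bottom stop, and the force is 7.7 N. I'll press slightly further, then release and look.

```bash
python3 -m creep '[{"tx":0,"ty":0,"tz":-0.7,"rx":0,"ry":0,"rz":0,"fingers":255},{"tx":0,"ty":0,"tz":-0.7,"rx":0,"ry":0,"rz":0,"fingers":255}]'
python3 -m creep '[{"tx":0,"ty":0,"tz":8,"rx":0,"ry":0,"rz":0,"fingers":255},{"tx":0,"ty":0,"tz":30,"rx":0,"ry":0,"rz":0,"fingers":200},{"tx":0,"ty":0,"tz":80,"rx":0,"ry":0,"rz":0,"fingers":120},{"tx":40,"ty":0,"tz":128,"rx":0,"ry":0,"rz":0,"fingers":120},{"tx":96.5,"ty":0.5,"tz":128,"rx":0,"ry":0,"rz":0,"fingers":120},{"tx":96.5,"ty":0.5,"tz":128,"rx":0,"ry":0,"rz":0,"fingers":120},{"tx":96.5,"ty":0.5,"tz":128,"rx":0,"ry":0,"rz":0,"fingers":120}]'
python3 - <<'E'
from h import *
for n in("wrist","top","side"): grab(n,n+"6")
o=ctrl.get_obs();print(o["t"],o["ee_pos"],o["width"])
im=load("side6")["pixels"][180:275,255:400]; cv2.imwrite("pics/s6z.png",cv2.resize(im,None,fx=5,fy=5,interpolation=cv2.INTER_CUBIC))
E
```

```text
t: 8.88
ee_pos: [449.6, 220.7, 59.9]
orientation: [-1.421, -0.795, 0.795]
ft_force: [-2.0, 0.2, 14.1]
width: 0.4
t: 9.75
ee_pos: [544.5, 220.6, 186.0]
orientation: [-1.42, -0.792, 0.797]
ft_force: [-0.7, 0.3, -0.3]
width: 46.2
9.9 [544.30546116 220.91604069 186.29011765] 46.501003699811534
```

View pics/wrist6.png

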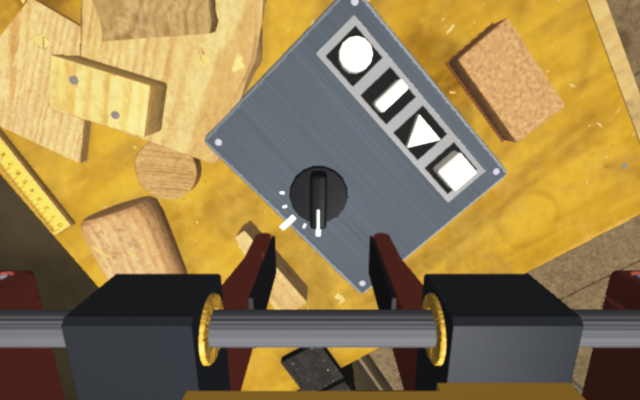

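View pics/s6z.png

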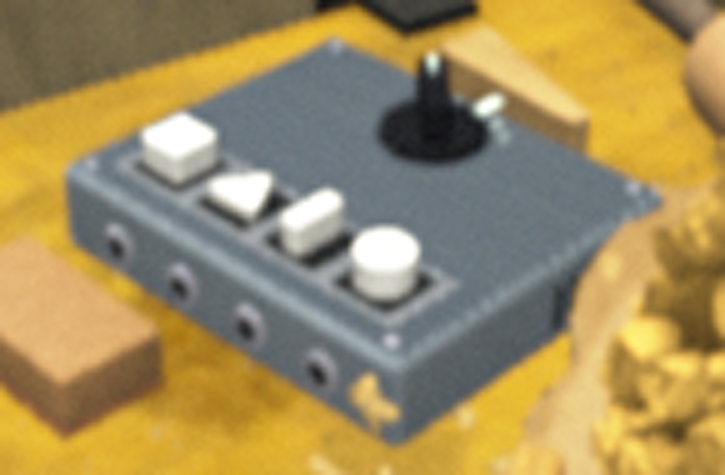

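In the side view the triangular key is low and the round key has popped up, with square and bar up. The wrist view shows the pointer still on the medium mark, (318,222). I'll go back to the knob.

```bash
python3 -m creep '[{"tx":1.5,"ty":-0.5,"tz":-50,"rx":0,"ry":0,"rz":0,"fingers":120},{"tx":1.5,"ty":-0.5,"tz":-90,"rx":0,"ry":0,"rz":0,"fingers":120},{"tx":1.5,"ty":-0.5,"tz":-110,"rx":0,"ry":0,"rz":0,"fingers":120},{"tx":1.5,"ty":-0.5,"tz":-119,"rx":0,"ry":0,"rz":0,"fingers":120},{"tx":1.5,"ty":-0.5,"tz":-119,"rx":0,"ry":0,"rz":0,"fingers":255},{"tx":1.5,"ty":-0.5,"tz":-119,"rx":0,"ry":0,"rz":0,"fingers":255},{"tx":1.5,"ty":-0.5,"tz":-119,"rx":0,"ry":0,"rz":0,"fingers":255},{"tx":1.5,"ty":-0.5,"tz":-119,"rx":0,"ry":0,"rz":0,"fingers":255},{"tx":1.5,"ty":-0.5,"tz":-119,"rx":0,"ry":0,"rz":0,"fingers":255},{"tx":1.5,"ty":-0.5,"tz":-119,"rx":0,"ry":0,"rz":0,"fingers":255}]'
python3 - <<'E'
from h import *
from scipy.spatial.transform import Rotation as Ro
o=ctrl.get_obs(); print({k:np.round(o[k],3) for k in("qpos","ft_force","moment","width","ee_pos")})
z=Ro.from_rotvec(o["orientation"]).as_matrix()[:,2]; j=np.arctan2(z[1],z[0]); print("jaw",j,"knob",1.008-(j-np.pi/2))
E
```

```text
t: 11.15
ee_pos: [548.1, 220.7, 68.8]
orientation: [-1.421, -0.796, 0.793]
ft_force: [0.4, -1.4, 6.8]
width: 12.8
{'qpos': array([ 0.363,  0.597,  1.795,  0.   ,  0.748, -2.228]), 'ft_force': array([ 0.4  , -1.361,  6.795]), 'moment': array([-0.08 ,  0.06 , -0.169]), 'width': np.float64(12.834), 'ee_pos': array([548.085, 220.733,  68.778])}
jaw 2.590572255120174 knob -0.01177592832527763
```

Gripped. Now I turn clockwise 0.81 rad to straight back, a jaw angle of 1.78.

```bash
python3 -m creep '[{"tx":0,"ty":0,"tz":0,"rx":0,"ry":0,"rz":-0.13,"fingers":255},{"tx":0,"ty":0,"tz":0,"rx":0,"ry":0,"rz":-0.27,"fingers":255},{"tx":0,"ty":0,"tz":0,"rx":0,"ry":0,"rz":-0.41,"fingers":255},{"tx":0,"ty":0,"tz":0,"rx":0,"ry":0,"rz":-0.55,"fingers":255},{"tx":0,"ty":0,"tz":0,"rx":0,"ry":0,"rz":-0.68,"fingers":255},{"tx":0,"ty":0,"tz":0,"rx":0,"ry":0,"rz":-0.78,"fingers":255},{"tx":0,"ty":0,"tz":0,"rx":0,"ry":0,"rz":-0.81,"fingers":255},{"tx":0,"ty":0,"tz":0,"rx":0,"ry":0,"rz":-0.81,"fingers":255},{"tx":0,"ty":0,"tz":0,"rx":0,"ry":0,"rz":-0.81,"fingers":255}]'
python3 - <<'E'
from h import *
from scipy.spatial.transform import Rotation as Ro
o=ctrl.get_obs(); print({k:np.round(o[k],3) for k in("qpos","ft_force","moment","width","ee_pos")})
z=Ro.from_rotvec(o["orientation"]).as_matrix()[:,2]; j=np.arctan2(z[1],z[0]); print("jaw",j,"knob",1.008-(j-np.pi/2))
E
```

```text
t: 12.28
ee_pos: [548.1, 220.7, 68.8]
orientation: [-1.564, -0.166, 0.164]
ft_force: [0.2, -0.5, 5.8]
width: 13.0
{'qpos': array([ 0.363,  0.597,  1.795, -0.   ,  0.748, -1.418]), 'ft_force': array([ 0.231, -0.453,  5.758]), 'moment': array([-0.18 ,  0.011, -0.035]), 'width': np.float64(12.964), 'ee_pos': array([548.115, 220.668,  68.762])}
jaw 1.7810825983923204 knob 0.7977137284025761
```

```bash
python3 -m creep '[{"tx":0,"ty":0,"tz":0,"rx":0,"ry":0,"rz":0,"fingers":110},{"tx":0,"ty":0,"tz":0,"rx":0,"ry":0,"rz":0,"fingers":110},{"tx":0,"ty":0,"tz":0,"rx":0,"ry":0,"rz":0,"fingers":110},{"tx":0,"ty":0,"tz":0,"rx":0,"ry":0,"rz":0,"fingers":110},{"tx":0,"ty":0,"tz":0,"rx":0,"ry":0,"rz":0,"fingers":110},{"tx":0,"ty":0,"tz":30,"rx":0,"ry":0,"rz":0,"fingers":110},{"tx":0,"ty":0,"tz":80,"rx":0,"ry":0,"rz":0,"fingers":110},{"tx":0,"ty":0,"tz":130,"rx":0,"ry":0,"rz":0,"fingers":110},{"tx":0,"ty":0,"tz":150,"rx":0,"ry":0,"rz":0,"fingers":110},{"tx":0,"ty":0,"tz":150,"rx":0,"ry":0,"rz":0,"fingers":110}]'
python3 - <<'E'
from h import *
for n in("wrist","side"): grab(n,n+"7")
im=load("side7")["pixels"][180:275,255:400]; cv2.imwrite("pics/s7z.png",cv2.resize(im,None,fx=5,fy=5,interpolation=cv2.INTER_CUBIC))
d=load("wrist7"); im=d["pixels"]; hsv=cv2.cvtColor(im,cv2.COLOR_BGR2HSV)
m=((hsv[...,2]>200)&(hsv[...,1]<40)).astype(np.uint8)
n,l,s,ce=cv2.connectedComponentsWithStats(m[150:270,230:420])
for i in range(1,n):
    if s[i,4]>10:
        uv=ce[i]+[230,150]; p=ray(d,uv,78); q=ray(d,uv,48); print(uv.round(1),s[i,2:],"angle if bar/if panel",np.arctan2(p[1]-220.3,p[0]-546.3).round(3),np.arctan2(q[1]-220.3,q[0]-546.3).round(3))
E
```

```text
t: 13.52
ee_pos: [548.4, 221.0, 219.7]
orientation: [-1.564, -0.168, 0.162]
ft_force: [-0.8, -0.1, -0.4]
width: 49.8
[321.6 213.8] [  6  32 133] angle if bar/if panel 0.228 0.223
[346.6 205.3] [ 9  9 45] angle if bar/if panel 1.185 1.004
[298.3 203.3] [ 4  4 12] angle if bar/if panel -0.773 -0.574
[230.8 210.8] [ 3  5 12] angle if bar/if panel -1.113 -1.034
[334.1 210.4] [ 3  4 11] angle if bar/if panel 0.734 0.615
[413.1 211.3] [ 5  5 18] angle if bar/if panel 1.532 1.455
```

View pics/wrist7.png

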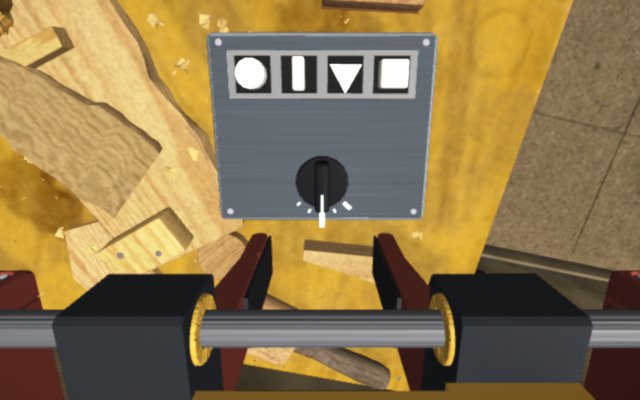

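View pics/s7z.png

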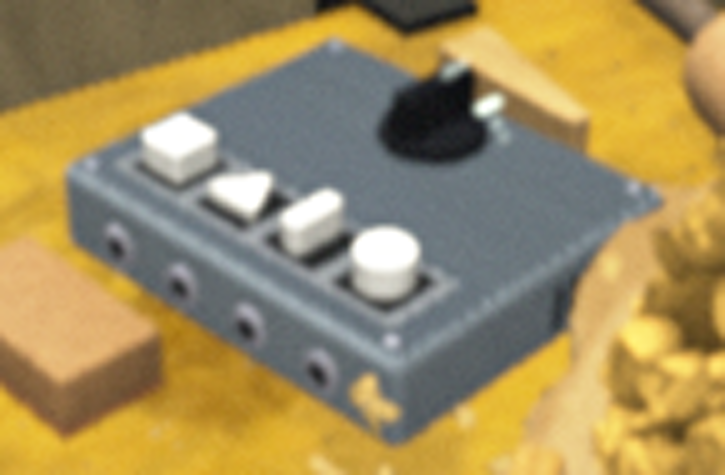

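The pointer line at (321,205) runs straight into the long mark at (321,220), 0.22 rad against the unit's yaw of 0.21. The triangle is down, the other three keys are up, and the gripper is clear at z = 220. I'm handing in.

Run:
```python
from workcell import ctrl
o=ctrl.get_obs(); print(o["t"],o["ft_force"]); print(ctrl.close_job())
```

```text
13.625 [-0.20367959 -0.11336264 -0.58948472]
the job is handed in; nothing more can be done
None
```

The handpiece drive is switched to the triangular key's outlet, and the job was handed in at 13.6 s of the 51 s allowed; no verdict was reported.

**What I did**
- **Speed down:** I turned the knob to its zero stop. The twisting moment reversed there, and the jaw angle put the knob at about 0 rad.
- **Key change:** I pressed the triangular key to its bottom stop with the fingers closed. The fingertips reached about 13 mm down with up to 14 N.
- **Speed up:** I turned the knob back to about 0.80 rad by the jaw angle, then let go and lifted clear.

**Last checks**
- **Keys:** in the side view the triangular key is latched low and the round, square and bar keys are up.
- **Pointer:** it lies in line with the long mark, at about 0.22 rad against the unit's measured yaw of 0.21.
- **Bystanders:** the sander, disc and wedge looked unmoved in the pictures; I did not measure them.
- **Contact:** the gripper was clear of everything, with about 0.6 N of sensor noise.

No check failed or disagreed. My first move call was refused because its rows lacked some keys; the arm did not move, and I sent it again with complete rows.

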